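# Seat the radius caul on the fixture pin and lock it

### The arm

A 6-joint arm with a two-finger parallel gripper is mounted at the origin on the work surface. World frame = base frame: x ahead of the robot, y to its left, z up, the work surface at z = 0. Lengths are in m, angles in rad, forces in N, time in s.
With the tool pointing down it reaches from about 0.375 to 0.9 m from the base axis. Payload 3.1 kg.
Tool frame: the origin (TCP) lies midway between the tips of the shut fingers; the grasp point (between the pads) lies 19 mm behind it (manip.grasp_offset is the distance from the TCP to the grasp point, in m); z points along the fingers, y is the line along which they close (so a half turn about z gives the same grasp; the last joint's range is limited). The gripper opens to 85 mm and grips with 20 to 120 N. Pads are 22 mm wide; open, the fingers measure 114 mm over their backs; the gripper's body (76 mm by 85 mm) begins 54 mm behind the grasp point. The pads swing forward as they close: fully open they stand 13 mm farther back than shut.
Start: joints at [0.975, 0.527, 1.433, -0, 1.181, -0.178], TCP at [0.254, 0.571, 0.231] pointing down, gripper open.
Joint ranges: [-3.08, 3.08], [-0.75, 2.2], [0.22, 2.44], [-1.43, 4.57], [0, 2.65], [-2.85, 2.85]. Speed limits (rad/s): [2.79, 2.79, 3.14, 3.14, 3.14, 3.14].

### API

Orientations are given as a unit quaternion [x, y, z, w].
In Python, from station import sensors, cams, order, manip gives the robot as it stands.
- The arm moves only by the tool move_arm, never from a script. Its argument "targets" is a list of rows, each an object of numbers: "dx", "dy", "dz": the shift along the world's x, y, z normalised to -1 to 1, where 1 is 25 mm; "rx", "ry", "rz": the turn, a rotation vector about the world's x, y, z normalised to -1 to 1, where 1 is 30 degrees. A call has exactly 10 rows; each row shifts and turns the commanded pose from where the row before left it; what a row does not reach is not made up. A row lasts 1/8 s, in which the tool goes at most 62.5 mm and 10.7 degrees, less where a joint would pass 70% of its speed; a pose out of reach is approached as far as the arm can. A call with a number of a shift or a turn outside -1 to 1 is refused whole. A call with a gripper value outside its range is refused whole. "claw" is the opening in per cent of the stroke, from 0 (shut) to 100 (fully open), set as the call begins (left out, the last holds). The fingers move at their own pace and stop on an object; "newtons" is the grip in N (left out, the last holds). Time passes only in rows, so rows that do not move let the fingers close, or fill a call up. It gives the time, the measured TCP pose, the force, the opening and the grip force at its end, in the units of the state.
- sensors.sense(): the state, without advancing time (a new reading comes with each control period).
- cams.snapshot(name): name is "side" or "top" or "wrist"; returns the picture (480x640x3 uint8, red, green, blue); there is no depth.
- cams.camera_model(name): a dict with "fx", "fy", "cx", "cy" (pixels), "distortion" ([k1, k2, p1, p2, k3] as OpenCV has them; the pictures are not rectified), "extrinsics" (4x4, takes a point from world to camera coordinates). Camera axes: x right, y down, z forward; pixel columns grow to the right and rows downward; lengths in m; the calibration is good to about 2 mm. A picture is of the moment at which its call begins: read the wrist's pose just before it. camera_model takes no time and is no camera call; for the wrist camera it gives the pose at the moment of the call.
- order.sign_off(): hands the job in; it is judged then, once.
The state is a dict: "t": time; "q": joint angles; "qd": joint speeds; "tau": joint torques, N m; "tcp_pos": TCP position; "tool_rot": TCP orientation; "force": force on the tool from outside, world axes, zero at the start; "ft_torque": the same for the moment, N m; "finger_gap": opening from 0.0 (shut) to 1.0 (fully open); "gripper_force": force on a finger pad.
Only numpy, scipy, OpenCV 4.12 (cv2) and the standard library are available. Lean on these libraries where they do the work, as an engineer would, in place of code of your own. Each camera call takes 0.05 s, during which the arm holds its last target. There are 200 camera calls.

### The job

Seat the rosewood radius caul on the aluminium fixture: feel for the locating pin with light pressure, nudging the caul until its hole drops over the pin and it lies flat on the bed, squared up with its low tongue under where the keeper swings. Only then swing the steel keeper fully across the tongue, and let go of everything. Never force the caul, and leave the other tools where they are.

Things in the scene. Friction and masses are not known exactly. Their poses are not given: they have to be found in the camera images.
- caul: Loose dark rosewood radius caul, about 0.22 kg, 40 mm wide (y -20 to 20 mm). Origin: centre of its 12 mm round through hole, on the underside; x along its length, y across, z up. Tall block from x = -80 to -16 mm; low tongue from x = -16 to +51 mm, 12 mm thick, holding the hole. Starts flat on the bench. Pressing it on the fixture with over 30 N bruises it.
- caul_grip (a point): Middle of the caul's tall block, 48 mm from the hole towards -x and 15 mm above the underside; same axes as the caul. Grip across the 40 mm width here. The block is 30 mm high and carries a crowned brass facing up to 34.5 mm (for show only, it takes no contact).
- fixture: Fixed aluminium bed, bolted down. Origin: bench surface under the middle of its short dark slot; z up. Bed x -100 to +70 mm, y -60 to +60 mm, top 20 mm above the bench. The seated caul has its x axis along the fixture's x (tall block to -x, tongue to +x), within 0.14 rad.
- slot_mid (a point): Middle of the slot, on the bed's top; axes as the fixture. A rigid steel pin of 10 mm diameter stands 10 mm above the bed (1 mm chamfer at its tip) on the slot's centre line, y = 0, locked anywhere from x = -10 to +10 mm: its place in the slot differs each time and is not measured. A caul not yet over the pin rides 10 mm high on it.
- keeper (a joint): Angle of the flat steel keeper about a vertical pivot at fixture x = +35, y = +45 mm. 0: open, along the fixture's +x; grows clockwise seen from above; 1.57: closed, along -y across the tongue; stop at 1.65. Starts at 0 to 0.3, stays where left (friction 0.06 N m). Bar 18 mm wide, 8 mm thick, 70 mm long from the pivot, underside 14.5 mm above the bed: it clears a seated tongue by 2.5 mm.
- keeper_post (a point): Top of the keeper's upright post: 12 mm diameter, 34 mm tall above the bar, 60 mm from the pivot, top 76.5 mm above the bench. Push the post round sideways, or pinch it from above.
- dresser: Bystander: fret end dresser, wooden grip with a steel file, 95 x 24 x 22 mm, leave alone. Origin at the centre of its underside.
- guard: Bystander: blue plastic fretboard guard, a shallow channel 110 x 55 x 12 mm, leave alone. Origin at the centre of its underside.
- capo: Bystander: chrome capo, C-shaped, 85 x 16 x 46 mm, leave alone. Origin at the centre of its underside.
Mind the look-alikes: they are no part of the job. What is meant by the caul is not green or turquoise, and is the smaller of those in its own colour.

How it is judged:
On the way:
1. the caul is seated over the pin, flat on the bed and squared up, with the keeper still clear of it (z of caul in the frame of fixture below 0.0225 m and angle between caul's own z axis and vertical below 0.05 rad and horizontal distance between caul and fixture below 0.016 m and angle between the x axis of caul and the x axis of fixture, either way round below 0.14 rad and value of joint keeper below 0.7 rad), for 0.2 s.
At the end, for the whole second after the job is handed in: The caul lies flat on the fixture's bed (underside within 2.5 mm of the bed, tilt under 0.05 rad) with the pin in its hole (hole within 16 mm of the slot's middle), its length within 0.14 rad of the fixture's, at rest; the keeper is swung across the tongue (joint above 1.4 rad) (z of caul in the frame of fixture between 0.0175 and 0.0225 m and angle between caul's own z axis and vertical below 0.05 rad and horizontal distance between caul and fixture below 0.016 m and angle between the x axis of caul and the x axis of fixture, either way round below 0.14 rad and value of joint keeper above 1.4 rad and linear speed of caul below 0.01 m/s and velocity of joint keeper below 0.05 rad/s); the robot touches nothing.
It fails at once if the caul is pressed against the fixture, its pin or its keeper with more than 30 N (contact force between caul and fixture above 30 N).
It fails at once if a bystander tool is shifted by more than 20 mm (distance of any of dresser, guard, capo from where it was at the start of the episode above 0.02 m).
It also fails if it takes over 67 s, if anything falls off the work surface, if the arm or the gripper's body presses on something with over 40 N, if the wrist force passes 120 N, or if a joint passes its speed limit or range.

## Working session

There is one attempt and no reset: what is moved stays moved. The work goes in short steps, Python scripts to look and compute and a tool call to move; the robot and the scene stay as the last step left them, time stands still between calls to the robot, and variables do not carry over. Pictures are saved under pics/ and viewed, at most 10 in all, crops included, and the job is handed in when it is done.

Besides the shell and the picture viewer there is one more tool, called after "Request:" as name(argument=value, ...), one argument or row to a line, values as JSON. move_arm: Moves the arm, as the interface text tells. Scaled input: -1 to 1 covers 25 mm each way for a shift and 30 degrees each way for a turn. Its arguments: {"type":"object","properties":{"targets":{"type":"array"},"claw":{"type":"number"},"newtons":{"type":"number"}},"required":["targets"]}

```bash
mkdir -p pics
cat > h.py <<'E'
import numpy as np,cv2
from station import sensors,cams,order,manip
def ray(name,uv,z,m=None):
    m=m or cams.camera_model(name);K=np.array([[m['fx'],0,m['cx']],[0,m['fy'],m['cy']],[0,0,1]])
    E=np.array(m['extrinsics']);R=E[:3,:3];c=-R.T@E[:3,3]
    p=cv2.undistortPoints(np.array(uv,float).reshape(-1,1,2),K,np.array(m['distortion'],float)).reshape(-1,2)
    d=np.c_[p,np.ones(len(p))]@R
    return c+d*((np.reshape(z,(-1,1))-c[2])/d[:,2:])
def proj(name,P,m=None):
    m=m or cams.camera_model(name);K=np.array([[m['fx'],0,m['cx']],[0,m['fy'],m['cy']],[0,0,1]])
    E=np.array(m['extrinsics'])
    return cv2.projectPoints(np.array(P,float).reshape(-1,1,3),cv2.Rodrigues(E[:3,:3])[0],E[:3,3],K,np.array(m['distortion'],float))[0].reshape(-1,2)
def save(name,f): 
    im=cams.snapshot(name);cv2.imwrite('pics/'+f,im[...,::-1]);return im
E
python3 - <<'E'
from h import *
save('top','top0.png');save('side','side0.png')
s=sensors.sense();print(s['t'],s['tcp_pos'],s['tool_rot'],s['force'],s['finger_gap'],manip.grasp_offset)
for n in('top','side','wrist'):
    m=cams.camera_model(n);E=np.array(m['extrinsics']);print(n,-E[:3,:3].T@E[:3,3],E[2,:3],m['fx'])
E
```

```text
0.1 [0.25318356 0.57070143 0.23040764] [ 2.07390816e-01  9.78257657e-01 -9.31259782e-04 -3.73390994e-04] [-0.69953048 -0.0840343   0.17739946] 0.9996295962534449 0.0187
top [0.42269981 0.1145794  0.79089696] [ 0.18711218 -0.02763146 -0.98194986] 459.2052702797174
side [0.47730285 0.56078909 0.56853375] [ 0.11064202 -0.65793981 -0.74489835] 446.4117448762554
wrist [0.18607767 0.60014208 0.3726313 ] [ 0.26156417 -0.11747721 -0.95801007] 380.2615271258141
```

View pics/top0.png

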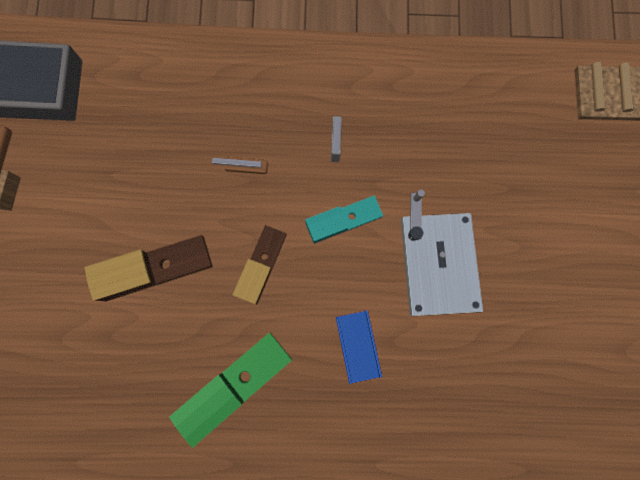

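View pics/side0.png

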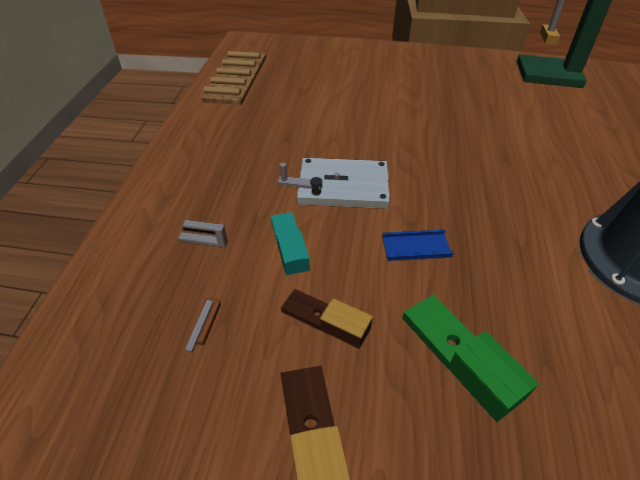

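Top view: the brown candidates are the large one at (150,265) and the small one at (260,265). The turquoise (345,218) and green (230,390) ones are out. The small one is the caul, with its tall, brass-faced block towards (245,285) and its hole near (265,257). The fixture is at (442,264), with the keeper pivot at (416,234) and the post at (419,195). I'll confirm with an enlarged crop.

Run:
```python
from h import *
im=cv2.imread('pics/top0.png')
a=cv2.resize(im[215:315,220:300],None,fx=5,fy=5,interpolation=cv2.INTER_CUBIC)
b=cv2.resize(im[180:320,395:490],None,fx=4,fy=4,interpolation=cv2.INTER_CUBIC)[:500]
b=cv2.copyMakeBorder(b,0,500-len(b),0,0,cv2.BORDER_CONSTANT)
cv2.imwrite('pics/crop.png',np.hstack([a,b]))
P=ray('top',[(265,257),(262,227),(286,233),(234,295),(256,303)],[.012,.012,.012,.034,.034]);print(P.round(4))
P=ray('top',[(404,216),(470,213),(482,311),(412,316),(441,254),(419,194)],[.02]*5+[.0765]);print(P.round(4))
```

```text
[[0.5349 0.1929 0.012 ]
 [0.587  0.2006 0.012 ]
 [0.5777 0.1589 0.012 ]
 [0.4681 0.2378 0.034 ]
 [0.456  0.2016 0.034 ]]
[[ 0.6123 -0.0444  0.02  ]
 [ 0.6212 -0.1595  0.02  ]
 [ 0.4533 -0.1733  0.02  ]
 [ 0.4419 -0.0561  0.02  ]
 [ 0.5476 -0.1072  0.02  ]
 [ 0.6358 -0.0575  0.0765]]
```

View pics/crop.png

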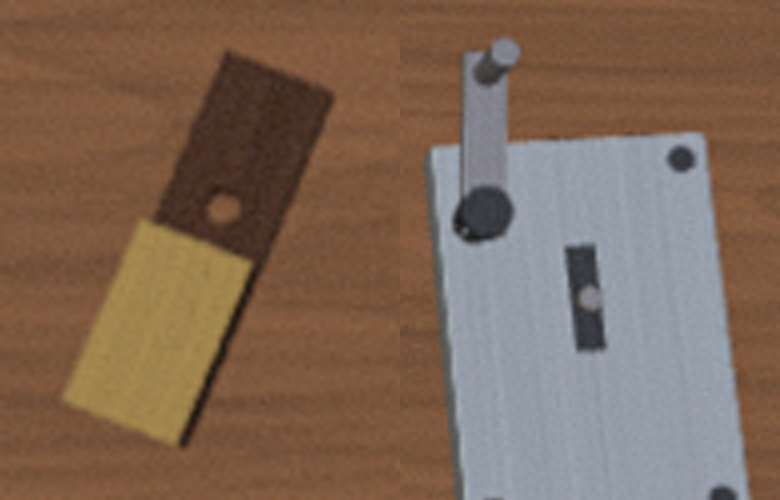

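The crop confirms it: the small rosewood caul with brass facing, its hole at (264.8,256.6). The pin is visible in the slot at about (442.5,254.5). Next I fit both poses.

Run:
```python
from h import *
from scipy.optimize import least_squares
m=cams.camera_model('top')
def fit(M,uv,x0):
    M=np.array(M)/1e3;uv=np.array(uv)
    def W(p):
        c,s=np.cos(p[2]),np.sin(p[2]);return np.c_[p[0]+c*M[:,0]-s*M[:,1],p[1]+s*M[:,0]+c*M[:,1],M[:,2]]
    r=least_squares(lambda p:(proj('top',W(p),m)-uv).ravel(),x0,loss='soft_l1');print(r.x.round(4),np.round(r.fun.reshape(-1,2),1).tolist());return r.x
c=fit([(0,0,12),(51,20,12),(51,-20,12),(-80,20,31),(-80,-20,31),(-16,20,31),(-16,-20,31)],[(264.8,256.6),(265.4,225),(286.6,234),(233,295),(256.4,304.4),(248.6,259.4),(270.4,267.6)],[.535,.193,-.3])
f=fit([(70,60,20),(70,-60,20),(-100,-60,20),(-100,60,20),(0,0,20)],[(402.5,217),(471.25,213.25),(482,311),(412,316),(441.5,254.5)],[.547,-.107,.05])
def T(p,v):
    a,b=np.cos(p[2]),np.sin(p[2]);return np.array([p[0]+a*v[0]-b*v[1],p[1]+b*v[0]+a*v[1]])
print('grip',T(c,(-.048,0)),'pivot',T(f,(.035,.045)))
P=ray('top',[(442.5,254.5)],.03)[0];d=P[:2]-f[:2];a,b=np.cos(f[2]),np.sin(f[2]);print('pin',P,'in fixture',a*d[0]+b*d[1],-b*d[0]+a*d[1])
K=ray('top',[(395+(505-400)/4,180+51/4)],.0765)[0];d=K[:2]-T(f,(.035,.045));print('post',K,'dist',np.hypot(*d),'keeper angle',f[2]-np.arctan2(d[1],d[0]))
s=sensors.sense();R=cv2.Rodrigues;from scipy.spatial.transform import Rotation as Ro
M=Ro.from_quat(s['tool_rot']).as_matrix();print(M.round(3))
```

```text
[ 0.5359  0.1936 -0.3479] [[-0.2, -0.2], [-0.1, 0.0], [0.2, -0.6], [0.1, 0.4], [-0.6, -0.0], [0.0, -0.2], [0.6, 0.4]]
[ 0.5466 -0.1073  0.0824] [[-0.0, -0.5], [-0.2, -0.3], [1.3, 0.9], [-0.2, -0.1], [-0.4, 0.1]]
grip [0.4908043  0.21000357] pivot [ 0.5777693  -0.05959267]
pin [ 0.54516457 -0.10685756  0.03      ] in fixture -0.0013843097521460705 0.0005790581921667304
post [ 0.63806003 -0.06114654  0.0765    ] dist 0.060310755434519 keeper angle 0.10816677898324142
[[-0.914  0.406 -0.001]
 [ 0.406  0.914 -0.002]
 [ 0.    -0.002 -1.   ]]
```

Both fits are within about 1 px, and the post distance of 60.3 mm matches the stated 60. The pin is near slot x −1.4 mm. Moving over the caul.

Request:
move_arm(
  targets=[
    {"dx":0.6,"dy":-1,"rz":0.0137},
    {"dx":0.6,"dy":-1,"rz":0.0137},
    {"dx":0.6,"dy":-1,"rz":0.0137},
    {"dx":0.6,"dy":-1,"rz":0.0137},
    {"dx":0.6,"dy":-1,"rz":0.0137},
    {"dx":0.6,"dy":-1,"rz":0.0137},
    {"dx":0.6,"dy":-1,"rz":0.0137},
    {"dx":0.6,"dy":-1,"rz":0.0137},
    {"dx":0.6,"dy":-1,"rz":0.0137},
    {"dx":0.6,"dy":-1,"rz":0.0137},
  ],
  claw=100,
  newtons=40,
)

```text
schema error: expected keys dx, dy, dz, rx, ry, rz
```

Request:
move_arm(
  targets=[
    {"dx":0.58,"dy":-0.73,"dz":-0.8},
    {"dx":0.58,"dy":-0.73,"dz":-0.8},
    {"dx":0.58,"dy":-0.73,"dz":-0.8},
    {"dx":0.58,"dy":-0.73,"dz":-0.8},
    {"dx":0.58,"dy":-0.73,"dz":-0.8},
    {"dx":0.58,"dy":-0.73,"dz":-0.8},
    {},
    {},
    {},
    {},
  ],
)

```text
schema error: expected keys dx, dy, dz, rx, ry, rz
```

Request:
move_arm(
  targets=[
    {"dx":0.6,"dy":-1,"dz":0,"rx":0,"ry":0,"rz":0.0137},
    {"dx":0.6,"dy":-1,"dz":0,"rx":0,"ry":0,"rz":0.0137},
    {"dx":0.6,"dy":-1,"dz":0,"rx":0,"ry":0,"rz":0.0137},
    {"dx":0.6,"dy":-1,"dz":0,"rx":0,"ry":0,"rz":0.0137},
    {"dx":0.6,"dy":-1,"dz":0,"rx":0,"ry":0,"rz":0.0137},
    {"dx":0.6,"dy":-1,"dz":0,"rx":0,"ry":0,"rz":0.0137},
    {"dx":0.6,"dy":-1,"dz":0,"rx":0,"ry":0,"rz":0.0137},
    {"dx":0.6,"dy":-1,"dz":0,"rx":0,"ry":0,"rz":0.0137},
    {"dx":0.6,"dy":-1,"dz":0,"rx":0,"ry":0,"rz":0.0137},
    {"dx":0.6,"dy":-1,"dz":0,"rx":0,"ry":0,"rz":0.0137},
  ],
  claw=100,
  newtons=40,
)

```text
t: 1.35
tcp_pos: [0.4037, 0.3202, 0.231]
tool_rot: [0.172, 0.985, -0.0, -0.0]
force: [-0.1, 0.6, -0.1]
finger_gap: 1.0
gripper_force: 0.0
```

Request:
move_arm(
  targets=[
    {"dx":0.58,"dy":-0.73,"dz":-0.8,"rx":0,"ry":0,"rz":0},
    {"dx":0.58,"dy":-0.73,"dz":-0.8,"rx":0,"ry":0,"rz":0},
    {"dx":0.58,"dy":-0.73,"dz":-0.8,"rx":0,"ry":0,"rz":0},
    {"dx":0.58,"dy":-0.73,"dz":-0.8,"rx":0,"ry":0,"rz":0},
    {"dx":0.58,"dy":-0.73,"dz":-0.8,"rx":0,"ry":0,"rz":0},
    {"dx":0.58,"dy":-0.73,"dz":-0.8,"rx":0,"ry":0,"rz":0},
    {"dx":0,"dy":0,"dz":0,"rx":0,"ry":0,"rz":0},
    {"dx":0,"dy":0,"dz":0,"rx":0,"ry":0,"rz":0},
    {"dx":0,"dy":0,"dz":0,"rx":0,"ry":0,"rz":0},
    {"dx":0,"dy":0,"dz":0,"rx":0,"ry":0,"rz":0},
  ],
)

```text
t: 2.6
tcp_pos: [0.4904, 0.2124, 0.1121]
tool_rot: [0.172, 0.985, 0.0, 0.001]
force: [-0.2, 0.5, 0.4]
finger_gap: 1.002
gripper_force: 0.0
```

Run:
```python
from h import *
from scipy.spatial.transform import Rotation as Ro
s=sensors.sense();M=Ro.from_quat(s['tool_rot']).as_matrix();print(s['t'],s['tcp_pos'],M.round(3).tolist(),s['force'])
im=cams.snapshot('wrist')
c,si=np.cos(-.3479),np.sin(-.3479)
P=[(.5359+c*x-si*y,.1936+si*x+c*y,z) for x,y,z in[(0,0,.012),(51e-3,.02,.012),(51e-3,-.02,.012),(-.016,.02,.031),(-.016,-.02,.031),(-.08,.02,.031),(-.08,-.02,.031)]]
im=im[...,::-1].copy()
for p in proj('wrist',P): cv2.circle(im,tuple(int(round(v)) for v in p),3,(255,0,255),1)
cv2.imwrite('pics/w1.png',im)
```

```text
2.6 [0.49042809 0.21242556 0.11205074] [[-0.941, 0.338, 0.001], [0.338, 0.941, 0.0], [-0.001, 0.001, -1.0]] [-0.20675948  0.48439409  0.43362664]
```

View pics/w1.png

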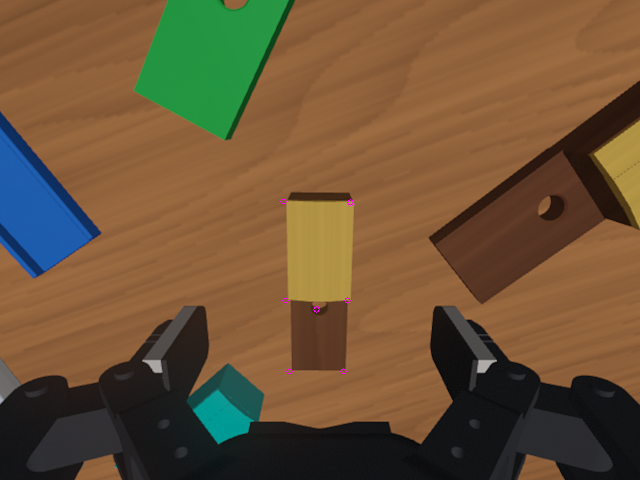

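The wrist view shows the caul centred between the fingers (midline column 319, caul centre 320), and the tongue points the right way. Descending and gripping.

Request:
move_arm(
  targets=[
    {"dx":0,"dy":0,"dz":-0.6,"rx":0,"ry":0,"rz":0},
    {"dx":0,"dy":0,"dz":-0.6,"rx":0,"ry":0,"rz":0},
    {"dx":0,"dy":0,"dz":-0.6,"rx":0,"ry":0,"rz":0},
    {"dx":0,"dy":0,"dz":-0.6,"rx":0,"ry":0,"rz":0},
    {"dx":0,"dy":0,"dz":-0.6,"rx":0,"ry":0,"rz":0},
    {"dx":0,"dy":0,"dz":-0.6,"rx":0,"ry":0,"rz":0},
    {"dx":0,"dy":0,"dz":-0.4,"rx":0,"ry":0,"rz":0},
    {"dx":0,"dy":0,"dz":-0.3,"rx":0,"ry":0,"rz":0},
    {"dx":0,"dy":0,"dz":0,"rx":0,"ry":0,"rz":0},
    {"dx":0,"dy":0,"dz":0,"rx":0,"ry":0,"rz":0},
  ],
)

```text
t: 3.9
tcp_pos: [0.4908, 0.2118, 0.0041]
tool_rot: [0.172, 0.985, 0.0, 0.0]
force: [-0.1, -0.8, -0.3]
finger_gap: 0.997
gripper_force: 0.0
```

Request:
move_arm(
  targets=[
    {"dx":0,"dy":0,"dz":0,"rx":0,"ry":0,"rz":0},
    {"dx":0,"dy":0,"dz":0,"rx":0,"ry":0,"rz":0},
    {"dx":0,"dy":0,"dz":0,"rx":0,"ry":0,"rz":0},
    {"dx":0,"dy":0,"dz":0,"rx":0,"ry":0,"rz":0},
    {"dx":0,"dy":0,"dz":0,"rx":0,"ry":0,"rz":0},
    {"dx":0,"dy":0,"dz":0,"rx":0,"ry":0,"rz":0},
    {"dx":0,"dy":0,"dz":0,"rx":0,"ry":0,"rz":0},
    {"dx":0,"dy":0,"dz":0,"rx":0,"ry":0,"rz":0},
    {"dx":0,"dy":0,"dz":0,"rx":0,"ry":0,"rz":0},
    {"dx":0,"dy":0,"dz":0,"rx":0,"ry":0,"rz":0},
  ],
  claw=35,
  newtons=40,
)

```text
t: 5.15
tcp_pos: [0.4908, 0.2118, 0.0043]
tool_rot: [0.172, 0.985, 0.0, 0.0]
force: [-0.5, 0.7, 6.0]
finger_gap: 0.461
gripper_force: 42.2
```

Request:
move_arm(
  targets=[
    {"dx":0,"dy":0,"dz":0.4,"rx":0,"ry":0,"rz":0},
    {"dx":0,"dy":0,"dz":0.9,"rx":0,"ry":0,"rz":0},
    {"dx":0,"dy":0,"dz":0.9,"rx":0,"ry":0,"rz":0},
    {"dx":0,"dy":0,"dz":0.9,"rx":0,"ry":0,"rz":0},
    {"dx":0,"dy":0,"dz":0.9,"rx":0,"ry":0,"rz":0},
    {"dx":0,"dy":-0.6,"dz":0,"rx":0,"ry":0,"rz":0.06},
    {"dx":0,"dy":-0.9,"dz":0,"rx":0,"ry":0,"rz":0.06},
    {"dx":0,"dy":-1,"dz":0,"rx":0,"ry":0,"rz":0.06},
    {"dx":0,"dy":-1,"dz":0,"rx":0,"ry":0,"rz":0.06},
    {"dx":0,"dy":-1,"dz":0,"rx":0,"ry":0,"rz":0.06},
  ],
)

```text
t: 6.4
tcp_pos: [0.49, 0.0985, 0.1038]
tool_rot: [0.094, 0.996, -0.0, -0.0]
force: [0.3, -0.4, -2.4]
finger_gap: 0.46
gripper_force: 41.5
```

Request:
move_arm(
  targets=[
    {"dx":0.03,"dy":-1,"dz":0,"rx":0,"ry":0,"rz":0.065},
    {"dx":0.03,"dy":-1,"dz":0,"rx":0,"ry":0,"rz":0.065},
    {"dx":0.03,"dy":-1,"dz":0,"rx":0,"ry":0,"rz":0.065},
    {"dx":0.03,"dy":-1,"dz":0,"rx":0,"ry":0,"rz":0.065},
    {"dx":0.03,"dy":-1,"dz":0,"rx":0,"ry":0,"rz":0.065},
    {"dx":0.03,"dy":-1,"dz":0,"rx":0,"ry":0,"rz":0.065},
    {"dx":0.03,"dy":-1,"dz":0,"rx":0,"ry":0,"rz":0.065},
    {"dx":0.03,"dy":-0.8,"dz":0,"rx":0,"ry":0,"rz":0.067},
    {"dx":0,"dy":-0.6,"dz":0,"rx":0,"ry":0,"rz":0},
    {"dx":0,"dy":0,"dz":0,"rx":0,"ry":0,"rz":0},
  ],
)

```text
t: 7.65
tcp_pos: [0.4965, -0.1115, 0.1038]
tool_rot: [-0.041, 0.999, 0.0, 0.0]
force: [0.6, -0.7, -2.1]
finger_gap: 0.459
gripper_force: 41.4
```

Request:
move_arm(
  targets=[
    {"dx":0,"dy":0,"dz":-0.4,"rx":0,"ry":0,"rz":0},
    {"dx":0,"dy":0,"dz":-0.5,"rx":0,"ry":0,"rz":0},
    {"dx":0,"dy":0,"dz":-0.5,"rx":0,"ry":0,"rz":0},
    {"dx":0,"dy":0,"dz":-0.4,"rx":0,"ry":0,"rz":0},
    {"dx":0,"dy":0,"dz":0,"rx":0,"ry":0,"rz":0},
    {"dx":0,"dy":0,"dz":0,"rx":0,"ry":0,"rz":0},
    {"dx":0,"dy":0,"dz":0,"rx":0,"ry":0,"rz":0},
    {"dx":0,"dy":0,"dz":0,"rx":0,"ry":0,"rz":0},
    {"dx":0,"dy":0,"dz":0,"rx":0,"ry":0,"rz":0},
    {"dx":0,"dy":0,"dz":0,"rx":0,"ry":0,"rz":0},
  ],
)

```text
t: 8.9
tcp_pos: [0.4966, -0.1108, 0.059]
tool_rot: [-0.042, 0.999, -0.0, 0.0]
force: [0.2, 0.3, -2.2]
finger_gap: 0.46
gripper_force: 41.4
```

Run:
```python
from h import *
from scipy.spatial.transform import Rotation as Ro
s=sensors.sense();M=Ro.from_quat(s['tool_rot']).as_matrix();print(s['t'],s['tcp_pos'],M.round(3).tolist(),s['force'],s['finger_gap'])
im=save('top','top1.png')[...,::-1];sd=save('side','side1.png')[...,::-1]
a=cv2.resize(im[170:330,380:500],None,fx=3,fy=3,interpolation=cv2.INTER_CUBIC)
b=cv2.resize(sd[100:260,260:400],None,fx=3,fy=3,interpolation=cv2.INTER_CUBIC)
cv2.imwrite('pics/c1.png',np.hstack([a,b]))
```

```text
8.9 [ 0.49659809 -0.11080597  0.05896537] [[-0.996, -0.084, 0.0], [-0.084, 0.996, -0.0], [-0.0, -0.0, -1.0]] [ 0.20133192  0.28852319 -2.19888495] 0.4601751615744546
```

View pics/c1.png

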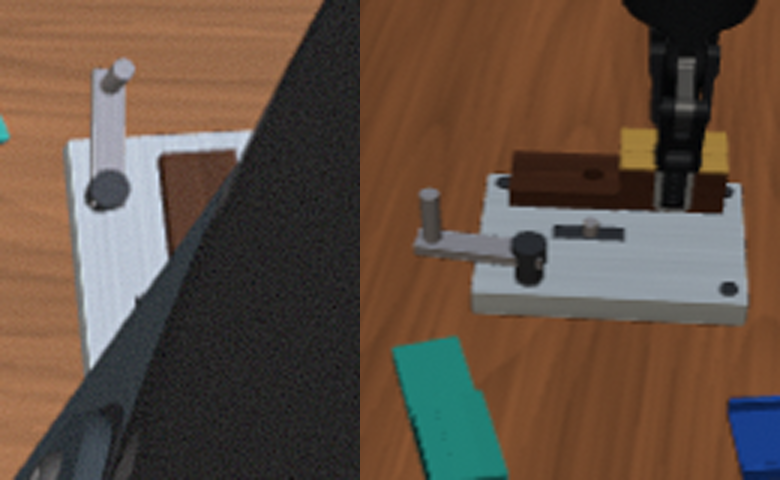

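The side crop shows the caul held level, with its hole at side px (338.3,158) and the pin tip at (337,174.7). Comparing the two in the same camera.

Run:
```python
from h import *
P=ray('side',[(338.3,158),(337,174.4)],[.0667,.030]);print(P.round(4),(P[0]-P[1]).round(4))
a=ray('side',[(260+(512-360)/3,100+205/3)],.0547);print('tongue lower corner (51,20)',a)
a=ray('top',[(380+160/3,170+155/3),(380+236/3,170+151/3)],.0667);print('tongue end top corners',a)
```

```text
[[ 0.5423 -0.1045  0.0667]
 [ 0.5432 -0.1021  0.03  ]] [-0.001  -0.0024  0.0367]
tongue lower corner (51,20) [[ 0.59016683 -0.08182228  0.0547    ]]
tongue end top corners [[ 0.59284679 -0.08254879  0.0667    ]
 [ 0.59632656 -0.12395526  0.0667    ]]
```

Request:
move_arm(
  targets=[
    {"dx":0.04,"dy":0.03,"dz":-0.2,"rx":0,"ry":0,"rz":0},
    {"dx":0,"dy":0,"dz":-0.3,"rx":0,"ry":0,"rz":0},
    {"dx":0,"dy":0,"dz":-0.2,"rx":0,"ry":0,"rz":0},
    {"dx":0,"dy":0,"dz":-0.1,"rx":0,"ry":0,"rz":0},
    {"dx":0,"dy":0,"dz":-0.1,"rx":0,"ry":0,"rz":0},
    {"dx":0,"dy":0,"dz":-0.05,"rx":0,"ry":0,"rz":0},
    {"dx":0,"dy":0,"dz":-0.04,"rx":0,"ry":0,"rz":0},
    {"dx":0,"dy":0,"dz":-0.03,"rx":0,"ry":0,"rz":0},
    {"dx":0,"dy":0,"dz":0,"rx":0,"ry":0,"rz":0},
    {"dx":0,"dy":0,"dz":0,"rx":0,"ry":0,"rz":0},
  ],
)

```text
t: 10.25
tcp_pos: [0.4976, -0.1101, 0.0334]
tool_rot: [-0.042, 0.999, -0.0, 0.0]
force: [-0.5, 0.8, -1.5]
finger_gap: 0.457
gripper_force: 41.4
```

Request:
move_arm(
  targets=[
    {"dx":0,"dy":0,"dz":-0.02,"rx":0,"ry":0,"rz":0},
    {"dx":0,"dy":0,"dz":-0.02,"rx":0,"ry":0,"rz":0},
    {"dx":0,"dy":0,"dz":-0.02,"rx":0,"ry":0,"rz":0},
    {"dx":0,"dy":0,"dz":0,"rx":0,"ry":0,"rz":0},
    {"dx":0,"dy":0,"dz":0,"rx":0,"ry":0,"rz":0},
    {"dx":0,"dy":0,"dz":0,"rx":0,"ry":0,"rz":0},
    {"dx":0,"dy":0,"dz":0,"rx":0,"ry":0,"rz":0},
    {"dx":0,"dy":0,"dz":0,"rx":0,"ry":0,"rz":0},
    {"dx":0,"dy":0,"dz":0,"rx":0,"ry":0,"rz":0},
    {"dx":0,"dy":0,"dz":0,"rx":0,"ry":0,"rz":0},
  ],
)

```text
t: 11.5
tcp_pos: [0.4975, -0.11, 0.0318]
tool_rot: [-0.042, 0.999, -0.0, -0.0]
force: [0.6, -0.3, -1.6]
finger_gap: 0.461
gripper_force: 41.4
```

Request:
move_arm(
  targets=[
    {"dx":0,"dy":0,"dz":-0.02,"rx":0,"ry":0,"rz":0},
    {"dx":0,"dy":0,"dz":-0.02,"rx":0,"ry":0,"rz":0},
    {"dx":0,"dy":0,"dz":-0.02,"rx":0,"ry":0,"rz":0},
    {"dx":0,"dy":0,"dz":-0.02,"rx":0,"ry":0,"rz":0},
    {"dx":0,"dy":0,"dz":0,"rx":0,"ry":0,"rz":0},
    {"dx":0,"dy":0,"dz":0,"rx":0,"ry":0,"rz":0},
    {"dx":0,"dy":0,"dz":0,"rx":0,"ry":0,"rz":0},
    {"dx":0,"dy":0,"dz":0,"rx":0,"ry":0,"rz":0},
    {"dx":0,"dy":0,"dz":0,"rx":0,"ry":0,"rz":0},
    {"dx":0,"dy":0,"dz":0,"rx":0,"ry":0,"rz":0},
  ],
)

```text
t: 12.75
tcp_pos: [0.4975, -0.11, 0.0298]
tool_rot: [-0.042, 0.999, 0.0, -0.0]
force: [-0.8, 0.1, -1.9]
finger_gap: 0.461
gripper_force: 41.4
```

Run:
```python
from h import *
s=sensors.sense();print(s['t'],s['tcp_pos'],s['force'],s['ft_torque'])
sd=save('side','side2.png')[...,::-1]
b=cv2.resize(sd[130:230,270:400],None,fx=6,fy=6,interpolation=cv2.INTER_CUBIC)
cv2.imwrite('pics/c2.png',b)
```

```text
12.75 [ 0.4975472  -0.1099853   0.02980452] [-0.75534506  0.09153485 -1.85209187] [ 0.02871525  0.03724126 -0.00255139]
```

View pics/c2.png

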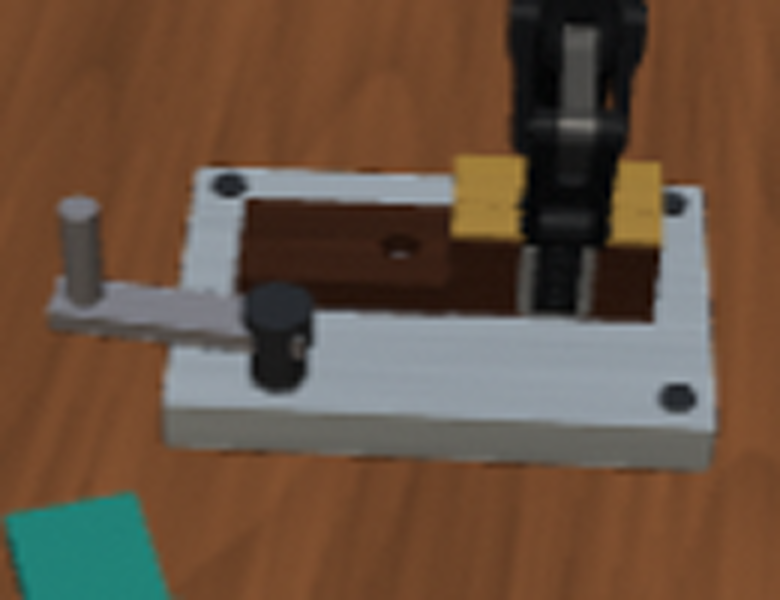

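The caul is level, with the pin showing inside the hole at crop (400,252), and there is no contact force: the hole is dropping over the pin. Lowering further.

Request:
move_arm(
  targets=[
    {"dx":0,"dy":0,"dz":-0.03,"rx":0,"ry":0,"rz":0},
    {"dx":0,"dy":0,"dz":-0.03,"rx":0,"ry":0,"rz":0},
    {"dx":0,"dy":0,"dz":-0.03,"rx":0,"ry":0,"rz":0},
    {"dx":0,"dy":0,"dz":-0.03,"rx":0,"ry":0,"rz":0},
    {"dx":0,"dy":0,"dz":-0.03,"rx":0,"ry":0,"rz":0},
    {"dx":0,"dy":0,"dz":-0.03,"rx":0,"ry":0,"rz":0},
    {"dx":0,"dy":0,"dz":0,"rx":0,"ry":0,"rz":0},
    {"dx":0,"dy":0,"dz":0,"rx":0,"ry":0,"rz":0},
    {"dx":0,"dy":0,"dz":0,"rx":0,"ry":0,"rz":0},
    {"dx":0,"dy":0,"dz":0,"rx":0,"ry":0,"rz":0},
  ],
)

```text
t: 14.05
tcp_pos: [0.4976, -0.11, 0.0253]
tool_rot: [-0.042, 0.999, -0.0, 0.0]
force: [0.4, 0.1, -1.5]
finger_gap: 0.464
gripper_force: 41.4
```

Request:
move_arm(
  targets=[
    {"dx":0,"dy":0,"dz":-0.01,"rx":0,"ry":0,"rz":0},
    {"dx":0,"dy":0,"dz":-0.01,"rx":0,"ry":0,"rz":0},
    {"dx":0,"dy":0,"dz":-0.01,"rx":0,"ry":0,"rz":0},
    {"dx":0,"dy":0,"dz":-0.01,"rx":0,"ry":0,"rz":0},
    {"dx":0,"dy":0,"dz":0,"rx":0,"ry":0,"rz":0},
    {"dx":0,"dy":0,"dz":0,"rx":0,"ry":0,"rz":0},
    {"dx":0,"dy":0,"dz":0,"rx":0,"ry":0,"rz":0},
    {"dx":0,"dy":0,"dz":0,"rx":0,"ry":0,"rz":0},
    {"dx":0,"dy":0,"dz":0,"rx":0,"ry":0,"rz":0},
    {"dx":0,"dy":0,"dz":0,"rx":0,"ry":0,"rz":0},
  ],
)

```text
t: 15.3
tcp_pos: [0.4975, -0.11, 0.0243]
tool_rot: [-0.042, 0.999, 0.0, -0.0]
force: [0.1, -0.1, -1.4]
finger_gap: 0.462
gripper_force: 41.4
```

Down to bed height with no load. Releasing, then lifting off slowly.

Request:
move_arm(
  targets=[
    {"dx":0,"dy":0,"dz":0,"rx":0,"ry":0,"rz":0},
    {"dx":0,"dy":0,"dz":0,"rx":0,"ry":0,"rz":0},
    {"dx":0,"dy":0,"dz":0,"rx":0,"ry":0,"rz":0},
    {"dx":0,"dy":0,"dz":0,"rx":0,"ry":0,"rz":0},
    {"dx":0,"dy":0,"dz":0,"rx":0,"ry":0,"rz":0},
    {"dx":0,"dy":0,"dz":0.1,"rx":0,"ry":0,"rz":0},
    {"dx":0,"dy":0,"dz":0.3,"rx":0,"ry":0,"rz":0},
    {"dx":0,"dy":0,"dz":0.9,"rx":0,"ry":0,"rz":0},
    {"dx":0,"dy":0,"dz":1,"rx":0,"ry":0,"rz":0},
    {"dx":0,"dy":0,"dz":1,"rx":0,"ry":0,"rz":0},
  ],
  claw=75,
)

```text
t: 16.55
tcp_pos: [0.4975, -0.11, 0.108]
tool_rot: [-0.042, 0.999, -0.0, 0.0]
force: [-0.5, -0.8, -0.0]
finger_gap: 0.753
gripper_force: 0.0
```

Run:
```python
from h import *
s=sensors.sense();print(s['t'],s['tcp_pos'],s['force'],s['finger_gap'])
sd=save('side','side3.png')[...,::-1];tp=save('top','top3.png')[...,::-1]
b=cv2.resize(sd[130:230,270:400],None,fx=4,fy=4,interpolation=cv2.INTER_CUBIC)
a=cv2.resize(tp[180:280,395:465],None,fx=4,fy=4,interpolation=cv2.INTER_CUBIC)
cv2.imwrite('pics/c3.png',np.hstack([b,a]))
```

```text
16.55 [ 0.49745985 -0.10997187  0.10801502] [-0.5479776  -0.82714567 -0.00336485] 0.7529504341510797
```

View pics/c3.png

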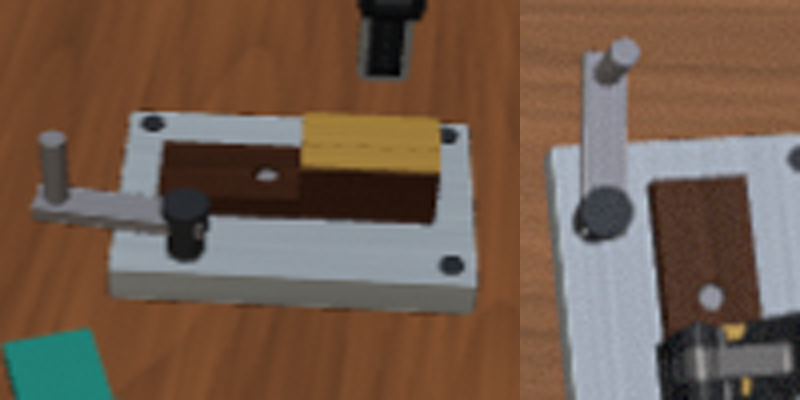

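The caul is seated flat and square, with the pin visible in the hole at crop (267,175) side and (711,297) top. The keeper is still open. Going to pinch the post from above.

Request:
move_arm(
  targets=[
    {"dx":0.9,"dy":0.33,"dz":0,"rx":0,"ry":0,"rz":0},
    {"dx":0.95,"dy":0.33,"dz":0,"rx":0,"ry":0,"rz":0},
    {"dx":0.95,"dy":0.33,"dz":0,"rx":0,"ry":0,"rz":0},
    {"dx":0.95,"dy":0.33,"dz":0,"rx":0,"ry":0,"rz":0},
    {"dx":0.95,"dy":0.33,"dz":0,"rx":0,"ry":0,"rz":0},
    {"dx":0.93,"dy":0.31,"dz":0,"rx":0,"ry":0,"rz":0},
    {"dx":0,"dy":0,"dz":0,"rx":0,"ry":0,"rz":0},
    {"dx":0,"dy":0,"dz":0,"rx":0,"ry":0,"rz":0},
    {"dx":0,"dy":0,"dz":0,"rx":0,"ry":0,"rz":0},
    {"dx":0,"dy":0,"dz":0,"rx":0,"ry":0,"rz":0},
  ],
  claw=45,
  newtons=20,
)

```text
t: 17.9
tcp_pos: [0.6376, -0.0613, 0.1068]
tool_rot: [-0.042, 0.999, 0.0, -0.0]
force: [-0.8, -0.6, 0.1]
finger_gap: 0.452
gripper_force: 0.0
```

Request:
move_arm(
  targets=[
    {"dx":0,"dy":0,"dz":-0.3,"rx":0,"ry":0,"rz":0},
    {"dx":0,"dy":0,"dz":-0.3,"rx":0,"ry":0,"rz":0},
    {"dx":0,"dy":0,"dz":-0.3,"rx":0,"ry":0,"rz":0},
    {"dx":0,"dy":0,"dz":-0.3,"rx":0,"ry":0,"rz":0},
    {"dx":0,"dy":0,"dz":-0.3,"rx":0,"ry":0,"rz":0},
    {"dx":0,"dy":0,"dz":-0.3,"rx":0,"ry":0,"rz":0},
    {"dx":0,"dy":0,"dz":-0.3,"rx":0,"ry":0,"rz":0},
    {"dx":0,"dy":0,"dz":-0.1,"rx":0,"ry":0,"rz":0},
    {"dx":0,"dy":0,"dz":0,"rx":0,"ry":0,"rz":0},
    {"dx":0,"dy":0,"dz":0,"rx":0,"ry":0,"rz":0},
  ],
)

```text
t: 19.15
tcp_pos: [0.6386, -0.0611, 0.0521]
tool_rot: [-0.042, 0.999, -0.0, 0.0]
force: [0.9, 0.1, -0.4]
finger_gap: 0.45
gripper_force: 0.0
```

Request:
move_arm(
  targets=[
    {"dx":0,"dy":0,"dz":0,"rx":0,"ry":0,"rz":0},
    {"dx":0,"dy":0,"dz":0,"rx":0,"ry":0,"rz":0},
    {"dx":0,"dy":0,"dz":0,"rx":0,"ry":0,"rz":0},
    {"dx":0,"dy":0,"dz":0,"rx":0,"ry":0,"rz":0},
    {"dx":0,"dy":0,"dz":0,"rx":0,"ry":0,"rz":0},
    {"dx":0,"dy":0,"dz":0,"rx":0,"ry":0,"rz":0},
    {"dx":0,"dy":0,"dz":0,"rx":0,"ry":0,"rz":0},
    {"dx":0,"dy":0,"dz":0,"rx":0,"ry":0,"rz":0},
    {"dx":0,"dy":0,"dz":0,"rx":0,"ry":0,"rz":0},
    {"dx":0,"dy":0,"dz":0,"rx":0,"ry":0,"rz":0},
  ],
  claw=5,
)

```text
t: 20.4
tcp_pos: [0.6385, -0.061, 0.0521]
tool_rot: [-0.042, 0.999, -0.0, 0.0]
force: [-1.0, 1.2, 5.1]
finger_gap: 0.128
gripper_force: 21.1
```

Run:
```python
from h import *
s=sensors.sense();p=s['tcp_pos'];piv=np.array([.5778,-.0596]);print(s['t'],p)
d=p[:2]-piv;a0=np.arctan2(d[1],d[0]);print(np.hypot(*d),a0)
a=np.linspace(a0,.0824-1.56,21);r=.06
P=piv+r*np.c_[np.cos(a),np.sin(a)];print((np.diff(P,axis=0)/.025).round(3).tolist(),P[-1])
```

```text
20.4 [ 0.6385206  -0.06100691  0.05209181]
0.06073689406178346 -0.02316611511240634
[[-0.01, -0.174], [-0.023, -0.173], [-0.036, -0.171], [-0.048, -0.168], [-0.06, -0.164], [-0.072, -0.159], [-0.083, -0.153], [-0.094, -0.147], [-0.104, -0.14], [-0.114, -0.132], [-0.124, -0.123], [-0.132, -0.114], [-0.14, -0.104], [-0.147, -0.094], [-0.154, -0.083], [-0.159, -0.071], [-0.164, -0.059], [-0.168, -0.047], [-0.171, -0.035], [-0.173, -0.023]] [ 0.58338369 -0.11933962]
```

The post is pinched (opening about 11 mm). Following the arc.

Request:
move_arm(
  targets=[
    {"dx":-0.01,"dy":-0.17,"dz":0,"rx":0,"ry":0,"rz":0},
    {"dx":-0.02,"dy":-0.17,"dz":0,"rx":0,"ry":0,"rz":0},
    {"dx":-0.04,"dy":-0.17,"dz":0,"rx":0,"ry":0,"rz":0},
    {"dx":-0.05,"dy":-0.17,"dz":0,"rx":0,"ry":0,"rz":0},
    {"dx":-0.06,"dy":-0.165,"dz":0,"rx":0,"ry":0,"rz":0},
    {"dx":-0.07,"dy":-0.16,"dz":0,"rx":0,"ry":0,"rz":0},
    {"dx":-0.08,"dy":-0.155,"dz":0,"rx":0,"ry":0,"rz":0},
    {"dx":-0.095,"dy":-0.15,"dz":0,"rx":0,"ry":0,"rz":0},
    {"dx":-0.105,"dy":-0.14,"dz":0,"rx":0,"ry":0,"rz":0},
    {"dx":-0.115,"dy":-0.13,"dz":0,"rx":0,"ry":0,"rz":0},
  ],
)

```text
t: 21.65
tcp_pos: [0.6216, -0.1007, 0.0519]
tool_rot: [-0.042, 0.999, 0.0, -0.0]
force: [2.0, 3.4, 5.2]
finger_gap: 0.132
gripper_force: 21.4
```

Request:
move_arm(
  targets=[
    {"dx":-0.125,"dy":-0.125,"dz":0,"rx":0,"ry":0,"rz":0},
    {"dx":-0.13,"dy":-0.115,"dz":0,"rx":0,"ry":0,"rz":0},
    {"dx":-0.14,"dy":-0.105,"dz":0,"rx":0,"ry":0,"rz":0},
    {"dx":-0.145,"dy":-0.095,"dz":0,"rx":0,"ry":0,"rz":0},
    {"dx":-0.155,"dy":-0.085,"dz":0,"rx":0,"ry":0,"rz":0},
    {"dx":-0.16,"dy":-0.07,"dz":0,"rx":0,"ry":0,"rz":0},
    {"dx":-0.165,"dy":-0.06,"dz":0,"rx":0,"ry":0,"rz":0},
    {"dx":-0.17,"dy":-0.045,"dz":0,"rx":0,"ry":0,"rz":0},
    {"dx":-0.17,"dy":-0.035,"dz":0,"rx":0,"ry":0,"rz":0},
    {"dx":-0.175,"dy":-0.025,"dz":0,"rx":0,"ry":0,"rz":0},
  ],
)

```text
t: 22.9
tcp_pos: [0.583, -0.1181, 0.0516]
tool_rot: [-0.042, 0.999, 0.001, -0.001]
force: [2.8, 8.2, 4.5]
finger_gap: 0.129
gripper_force: 21.5
```

Request:
move_arm(
  targets=[
    {"dx":0,"dy":0,"dz":0,"rx":0,"ry":0,"rz":0},
    {"dx":0,"dy":0,"dz":0,"rx":0,"ry":0,"rz":0},
    {"dx":0,"dy":0,"dz":0,"rx":0,"ry":0,"rz":0},
    {"dx":0,"dy":0,"dz":0,"rx":0,"ry":0,"rz":0},
    {"dx":0,"dy":0,"dz":0.2,"rx":0,"ry":0,"rz":0},
    {"dx":0,"dy":0,"dz":0.6,"rx":0,"ry":0,"rz":0},
    {"dx":0,"dy":0,"dz":1,"rx":0,"ry":0,"rz":0},
    {"dx":0,"dy":0,"dz":1,"rx":0,"ry":0,"rz":0},
    {"dx":0,"dy":0,"dz":1,"rx":0,"ry":0,"rz":0},
    {"dx":0,"dy":0,"dz":1,"rx":0,"ry":0,"rz":0},
  ],
  claw=40,
)

```text
t: 24.15
tcp_pos: [0.5839, -0.1195, 0.174]
tool_rot: [-0.042, 0.999, -0.0, 0.001]
force: [0.2, -1.0, -0.5]
finger_gap: 0.4
gripper_force: 0.0
```

Request:
move_arm(
  targets=[
    {"dx":0,"dy":1,"dz":0,"rx":0,"ry":0,"rz":0},
    {"dx":0,"dy":1,"dz":0,"rx":0,"ry":0,"rz":0},
    {"dx":0,"dy":1,"dz":0,"rx":0,"ry":0,"rz":0},
    {"dx":0,"dy":1,"dz":0,"rx":0,"ry":0,"rz":0},
    {"dx":0,"dy":1,"dz":0,"rx":0,"ry":0,"rz":0},
    {"dx":0,"dy":1,"dz":0,"rx":0,"ry":0,"rz":0},
    {"dx":0,"dy":1,"dz":0,"rx":0,"ry":0,"rz":0},
    {"dx":0,"dy":0.8,"dz":0,"rx":0,"ry":0,"rz":0},
    {"dx":0,"dy":0.4,"dz":0,"rx":0,"ry":0,"rz":0},
    {"dx":0,"dy":0,"dz":0,"rx":0,"ry":0,"rz":0},
  ],
)

```text
t: 25.4
tcp_pos: [0.5839, 0.0859, 0.1721]
tool_rot: [-0.043, 0.999, -0.0, 0.0]
force: [-0.2, -1.4, 0.5]
finger_gap: 0.397
gripper_force: 0.0
```

Run:
```python
from h import *
s=sensors.sense();print(s['t'],s['tcp_pos'],s['force'],s['finger_gap'])
sd=save('side','side4.png')[...,::-1];tp=save('top','top4.png')[...,::-1]
b=cv2.resize(sd[130:230,270:400],None,fx=3,fy=3,interpolation=cv2.INTER_CUBIC)
a=cv2.resize(tp[200:330,395:490],None,fx=4,fy=4,interpolation=cv2.INTER_CUBIC)
b=cv2.copyMakeBorder(b,0,len(a)-len(b),0,0,cv2.BORDER_CONSTANT)
cv2.imwrite('pics/c4.png',np.hstack([b,a]))
```

```text
25.4 [0.58385213 0.08586542 0.17209572] [-0.20365318 -1.37164551  0.46515095] 0.39741543401958307
```

View pics/c4.png

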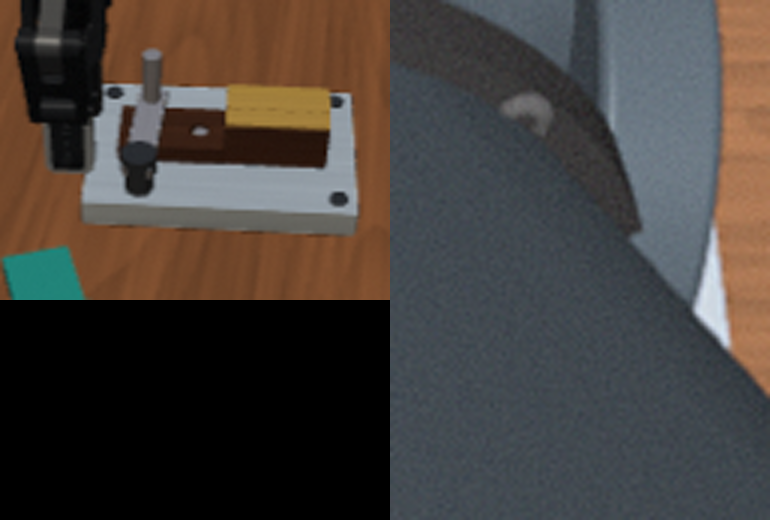

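The side view shows the keeper across the tongue with its post at crop (152,53), the pin in the hole, and the caul flat. Checking the angle numerically, then handing in.

Run:
```python
from h import *
P0=ray('side',[(270+54/4,130+138/4)],.0765)[0]  # post in side3 (open)
P=ray('side',[(270+152/3,130+53/3)],.0765)[0];o=P0-np.array([.6381,-.0611,.0765]);print(P,o)
d=(P-o)[:2]-[.5778,-.0596];a=.0824-np.arctan2(d[1],d[0]);print(a,np.hypot(*d))
if a>1.47: order.sign_off();print('signed off')
```

```text
[ 0.57709767 -0.11779116  0.0765    ] [-3.18524751e-03  2.99400012e-03  1.38777878e-17]
1.6126382144416949 0.06123551905142161
the job is handed in; nothing more can be done
signed off
```

The caul is seated flat and square over the pin, the keeper is swung fully across the tongue (about 1.6 rad by camera), the arm is clear of everything, and the job was handed in at about 25.5 s.

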